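# Thread the focus guide rod through both bushes of a microscope frame

## Robot

A 6-joint arm with a two-finger parallel gripper is mounted at the origin on the work surface. World frame = base frame: x ahead of the robot, y to its left, z up, the work surface at z = 0. Lengths are in mm, angles in rad, forces in N, time in s.
With the tool pointing down it reaches from about 300 to 775 mm from the base axis. Payload 14.6 kg.
Tool frame: the origin (TCP) lies midway between the tips of the shut fingers; the grasp point (between the pads) lies 19 mm behind it (manip.grip_depth is the distance from the TCP to the grasp point, in mm); x points along the fingers, y is the direction in which the jaws open and shut, and the axes are right-handed (so a half turn about x gives the same grasp; the last joint's range is limited). The gripper opens to 94 mm and grips with 3 to 60 N. Pads are 16 mm wide; open, the fingers measure 119 mm over their backs; the gripper's body (75 mm by 177 mm) begins 78 mm behind the grasp point.
Start: joints at [-1.341, 0.3, 1.521, -0, 1.321, -0.067], TCP at [160.847, -525.944, 205.446] pointing down, gripper open.
Joint ranges: [-3.03, 3.03], [-0.79, 2.21], [0.23, 2.52], [-1.04, 4.18], [0, 3.07], [-2.55, 2.55]. Speed limits (rad/s): [2.22, 2.22, 2.57, 3.14, 3.14, 3.14].

## Interface

Orientations are given as [roll, pitch, yaw] about the fixed x, y, z axes, in that order (R = Rz(yaw) Ry(pitch) Rx(roll)).
In Python, from cell import readout, cams, ticket, manip gives the robot as it stands. The module is installed in compiled form; this text tells all that it offers.
- The arm moves only by the tool apply_moves, never from a script. Its argument "plan" is one flat list of numbers, 7 for each row, row after row: the turn, a rotation vector about the tool's x, y, z in rad, then the shift along the tool's x, y, z in m, then the opening in per cent of the stroke, from 0 (shut) to 100 (fully open). In form: [wx, wy, wz, x, y, z, fingers, wx, wy, wz, x, y, z, fingers, ...]. A call has 1 to 5 rows; each row shifts and turns the commanded pose from where the row before left it, along the tool's axes as they then stand; what a row does not reach is not made up. A row lasts 1/8 s, in which the tool goes at most 62.5 mm and 10.7 degrees, less where a joint would pass 70% of its speed; a pose out of reach is approached as far as the arm can. A call with a gripper value outside its range is refused whole. The fingers move at their own pace and stop on an object; "force" is the grip in N (left out, the last holds). Time passes only in rows, so rows that do not move let the fingers close. It gives the time, the measured TCP pose, the force and the opening at its end, in the units of the state.
- readout.read_state(): the state, without advancing time (a new reading comes with each control period).
- cams.camera(name): name is "scene" or "top" or "wrist"; returns a dict with "image" (420x560x3 uint8, red, green, blue), "fovy" (degrees; the focal length in pixels is half the picture's height over the tangent of half this angle, whatever the lens; pixels are square), "cx", "cy" (the principal point, pixels), "D" ([k1, k2, p1, p2, k3] as OpenCV has them; the pictures are not rectified), "position" and "orientation" of the camera in the world; the wrist camera has in their place "T_tool_cam" (4x4, takes a point from camera to tool coordinates, whose origin is the TCP and whose axes are the tool frame's). Camera axes: x right, y down, z forward; pixel columns grow to the right and rows downward; lengths in mm; the calibration is good to about 2 mm. A picture is of the moment at which its call begins: read the wrist's pose just before it. There is no depth.
- ticket.sign_off(): hands the job in, once; it reports no verdict.
The state is a dict: "clock": time; "joints": joint angles; "qd": joint speeds; "effort": joint torques, N m; "eef_pos": TCP position; "eef_rot": TCP orientation; "wrist_force": force on the tool from outside, world axes, zero at the start; "moment": the same for the moment, N m; "finger_gap": finger opening in mm.
Only numpy, scipy, OpenCV 4.12 (cv2) and the standard library are available. Lean on these libraries where they do the work, as an engineer would, in place of code of your own. Each camera call takes 0.05 s, during which the arm holds its last target.

## Task

On the microscope frame, turn the knurled screw cap on the upper brass bush anticlockwise (seen from above) as far as it goes, so that its jaws open. Then take the longest of the three rods out of the wooden rack and thread it straight down through the cap and upper bush and on through the lower bush. Finish while still holding the rod in the gripper, spanning both bushes, with its lower end about half-way between the lower bush and the base plate and not resting on anything; leave the two short rods in the rack, and do not knock away the eyepiece and the objective lens that stand just beyond the frame.

Things in the scene. Friction and masses are not known exactly. Their poses are not given: they have to be found in the camera images.
- frame: Fixed beige metal microscope frame. Origin: on the table, under the common vertical axis of its two brass bushes, which is its z axis. Base plate 150 x 110 mm (x -100 to +50, y -55 to +55), its top 12 mm above the table; a 34 x 60 mm pillar at x -88 to -54, 106 mm high, carries two arms 30 mm wide that reach along +x to the bushes. Nothing of the frame but the upper bush and its cap is higher than 106 mm.
- upper_bush (a point): Centre of the top face of the upper bush, 112 mm above the table: brass tube 30 mm in outer diameter, bore 14 mm, from 92 to 112 mm above the table.
- lower_bush (a point): Centre of the top face of the lower bush, 64 mm above the table, on the same vertical axis: brass tube, outer diameter 30 mm, bore 14 mm, from 48 to 64 mm above the table. Below it are 36 mm of free space down to the base plate.
- cap_mid (a point): Centre of the captive knurled steel screw cap on the upper bush: 40 mm in diameter, 26 mm high (112 to 138 mm above the table, this point at 125), open in the middle (24 mm). It turns in place on the bush and cannot come off. Inside it, 7 mm below its rim, two dark jaws close the bore; they part as the cap is turned. It can be gripped across its diameter in any direction from above.
- cap (a joint): Angle of the screw cap in rad: 0 tight (jaws closed), growing anticlockwise seen from above to a stop at 1.3 (jaws fully apart, 17 mm, room for the rod). It starts at 0 to 0.3, stays where it is left, and needs about 0.1 N m to turn.
- rod_head (a point): Centre of the head of the guide rod, the longest of three steel rods that stand upright in the rack: plain shaft 12 mm in diameter and 140 mm long, above it a cylindrical head 20 mm in diameter and 35 mm high with three dark rings (this point is half-way up it, on the axis). About 0.09 to 0.17 kg. It starts with its lower end 10 mm above the table, so its head centre at 167.5 mm.
- rod_tip (a point): Centre of the lower end of the guide rod, 157.5 mm below the head's centre along the rod. The end tapers from 12 to 7 mm over its last 5 mm.
- rack: Fixed wooden block 60 (x) x 170 (y) x 50 mm high, origin at the centre of its underside. Three upright square holes 13 mm wide and 40 mm deep in a row along its y axis at y = -55, 0 and +55 mm; the rods change places.
- short_a_head (a point): Centre of the head of a short rod (same head, shaft 80 mm), in the rack, head centre 107.5 mm above the table: stays there.
- short_b_head (a point): Centre of the head of another short rod (same head, shaft 90 mm), in the rack, head centre 117.5 mm above the table: stays there.
- eyepiece: Bystander: black eyepiece 32 mm wide, 50 mm high, standing on the table just beyond the frame (on its +x side); origin at the centre of its underside.
- objective: Bystander: steel objective lens 24 mm wide, 36 mm high, standing on the table just beyond the frame (on its +x side); origin at the centre of its underside.
- rod: The guide rod itself (see rod_head): origin at its lower end, z axis up along the shaft.
Things that resemble listed ones, but are neither listed nor needed, are in the scene too. Leave any green or orange look-alike of the rod alone.

How it is judged:
By the outcome, as a careful person would: the job done as asked, in the order asked, and still so for the second after the job is handed in, while the arm keeps its last pose, push and grip.
It also fails if it takes over 64 s, if anything falls off the work surface, if the arm or the gripper's body presses on something with over 40 N, if the wrist force passes 120 N, or if a joint passes its speed limit or range.

## Working session

There is one attempt and no reset: what is moved stays moved. The work goes in short steps, Python scripts to look and compute and a tool call to move; the robot and the scene stay as the last step left them, time stands still between calls to the robot, and variables do not carry over. Pictures are saved under pics/ and viewed, and the job is handed in when it is done.

Besides the shell and the picture viewer there is one more tool, called after "Request:" by a JSON object that holds its "op" and its "data". apply_moves: Moves the arm, as the interface text tells. Its arguments: {"type":"object","properties":{"plan":{"type":"array","items":{"type":"number"}},"force":{"type":"number"}},"required":["plan"]}

```bash
ls; mkdir -p pics
python3 - <<'E'
from cell import readout,cams,manip
import cv2
print(readout.read_state(), manip.grip_depth)
for n in ["scene","top","wrist"]:
    c=cams.camera(n); im=c.pop("image"); cv2.imwrite(f"pics/{n}0.png",im[:,:,::-1]); print(n,c)
E
```

```text
pics
{'clock': 0.0, 'joints': array([-1.34062407e+00,  3.00468267e-01,  1.52159173e+00, -7.25890307e-06,
        1.32067299e+00, -6.66518539e-02]), 'qd': array([-9.03430517e-04,  3.94553366e-04, -1.67561668e-03,  8.71647707e-05,
        6.82022136e-04,  2.72526527e-04]), 'effort': array([-7.77921869e-04, -5.31808770e+01, -3.52731442e+01,  7.08282413e-02,
        2.46154441e-02, -1.17549002e-04]), 'eef_pos': array([ 160.77511985, -525.70423909,  204.88337371]), 'eef_rot': array([-1.63128255,  1.56965597,  1.80713601]), 'wrist_force': array([-0.38215969,  0.19596217,  0.09291771]), 'moment': array([ 0.02940737,  0.01410845, -0.01484666]), 'finger_gap': 93.67976544568675} 18.8
scene {'fovy': 57.66344284175855, 'cx': 281.9594005671723, 'cy': 210.08676955656802, 'D': array([-0.04185606,  0.        ,  0.        ,  0.        ,  0.        ]), 'position': array([1209.01208076,  105.13871366,  541.9137285 ]), 'orientation': array([-2.13195657, -0.01350337,  1.73107986])}
top {'fovy': 42.573598697093736, 'cx': 281.5717088726766, 'cy': 214.47903658044245, 'D': array([-0.20350632,  0.        ,  0.        ,  0.        ,  0.        ]), 'position': array([ 450.90976811,   13.22456288, 1218.50146352]), 'orientation': array([-3.03438118e+00, -2.12227966e-03, -1.58372677e+00])}
wrist {'fovy': 64.16144849676736, 'cx': 277.94017020626126, 'cy': 207.4793423666826, 'D': array([-0.0434369,  0.       ,  0.       ,  0.       ,  0.       ]), 'T_tool_cam': array([[ 1.64264075e-04, -2.34652160e-01,  9.72079388e-01,
        -1.78989291e+02],
       [ 9.99999983e-01,  1.25519494e-04, -1.38682759e-04,
         9.66615165e-02],
       [-8.94727042e-05,  9.72079394e-01,  2.34652177e-01,
        -6.83959041e+01],
       [ 0.00000000e+00,  0.00000000e+00,  0.00000000e+00,
         1.00000000e+00]])}
```

View pics/scene0.png

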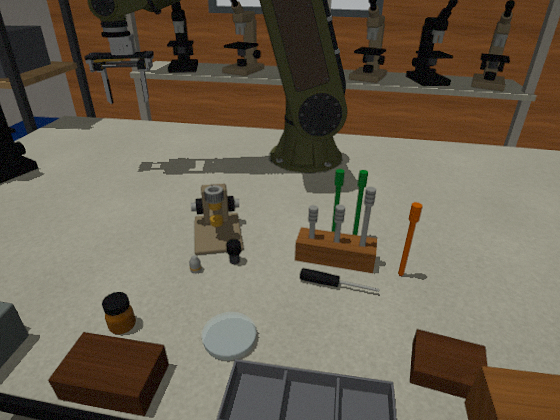

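View pics/top0.png

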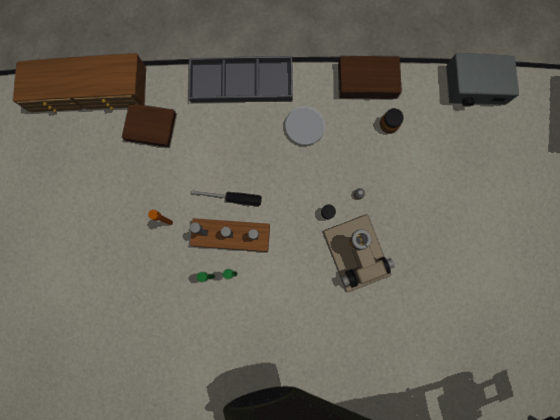

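View pics/wrist0.png

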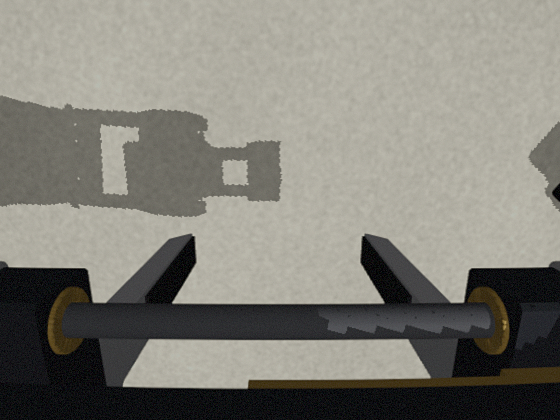

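The top view shows the rack at about (230,235) with three steel heads at (195,228), (226,232) and (253,235). The frame cap is at (361,239), the eyepiece at (328,212) and the objective at (359,193). Things that could be taken for the guide rod, by scene pixel:
- Steel heads at (313,214), (340,213) and (370,196). The last is the tallest.
- Green look-alikes at (340,178) and (362,178).
- An orange look-alike at (415,212).

My choice is the steel rod at scene (370,196), which is top (195,228). I'll check it in a crop.

```bash
cat > h.py <<'E'
import numpy as np, cv2
from scipy.spatial.transform import Rotation as R
from cell import readout,cams
def K(c):
    f=c['image'].shape[0]/2/np.tan(np.radians(c['fovy']/2)); return np.array([[f,0,c['cx']],[0,f,c['cy']],[0,0,1]])
def pose(c,st=None):
    if 'T_tool_cam' in c:
        T=np.eye(4);T[:3,:3]=R.from_euler('xyz',st['eef_rot']).as_matrix();T[:3,3]=st['eef_pos']
        return T@c['T_tool_cam']
    T=np.eye(4);T[:3,:3]=R.from_euler('xyz',c['orientation']).as_matrix();T[:3,3]=c['position'];return T
def ray(c,uv,st=None):
    T=pose(c,st);p=cv2.undistortPoints(np.array([[uv]],float),K(c),c['D'])[0,0]
    return T[:3,3],T[:3,:3]@np.array([p[0],p[1],1])
def atz(c,uv,z,st=None):
    o,d=ray(c,uv,st);return o+d*(z-o[2])/d[2]
def proj(c,P,st=None):
    T=np.linalg.inv(pose(c,st));P=np.atleast_2d(np.array(P,float))
    return cv2.projectPoints(P,cv2.Rodrigues(T[:3,:3])[0],T[:3,3],K(c),c['D'])[0][:,0]
E
python3 - <<'E'
from h import *
for n,(x,y,w,h),s in [("top",(130,170,140,120),5),("top",(300,170,120,130),5),("scene",(280,150,160,150),5),("scene",(170,160,100,120),5)]:
    c=cams.camera(n); im=c['image'][y:y+h,x:x+w,::-1]
    cv2.imwrite(f"pics/c_{n}_{x}.png",cv2.resize(im,None,fx=s,fy=s,interpolation=cv2.INTER_CUBIC)[:600,:800])
E
```

```text
(no output)
```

View pics/c_top_130.png

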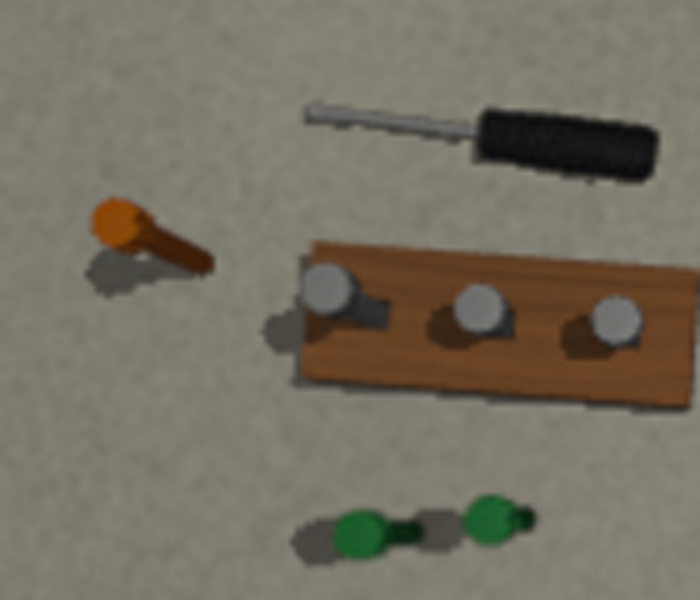

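View pics/c_top_300.png

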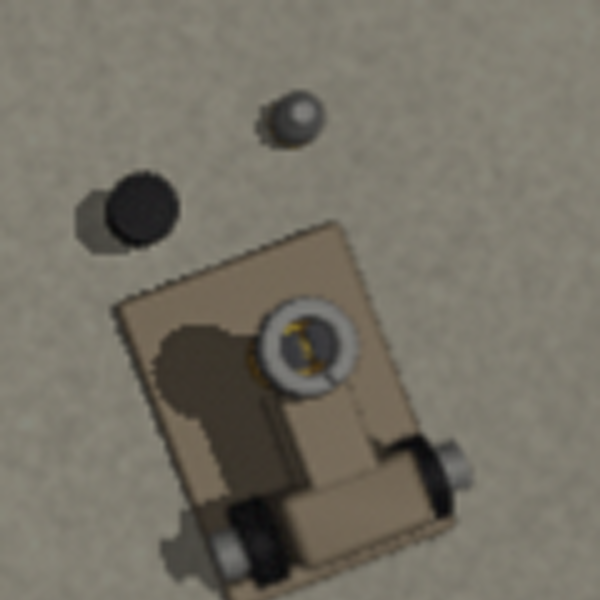

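View pics/c_scene_280.png

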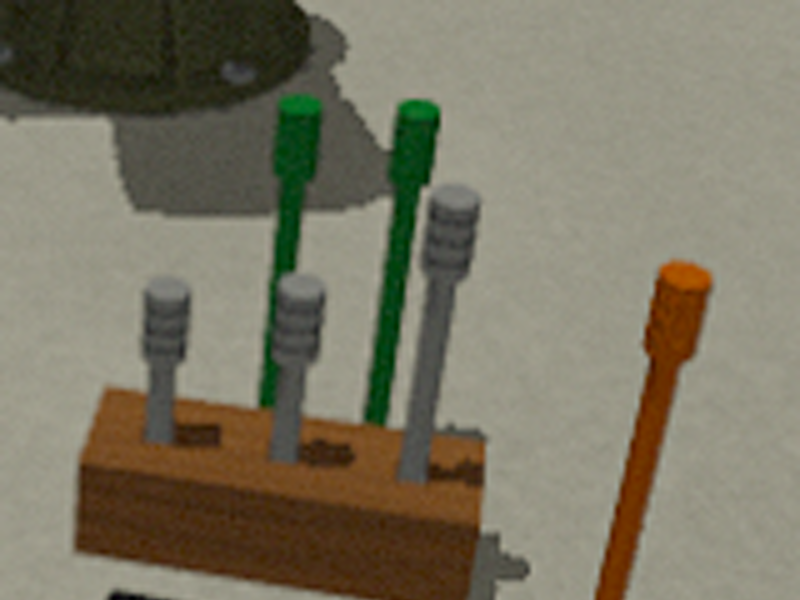

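View pics/c_scene_170.png

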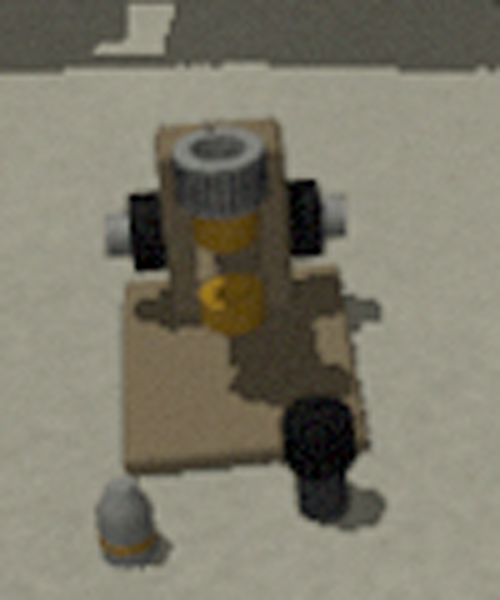

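Run:
```python
from h import *
t=cams.camera("top");s=cams.camera("scene")
def T(x,y,ox,oy): return ((x+.5)/5-.5+ox,(y+.5)/5-.5+oy)
print("cap",atz(t,T(308,347,300,170),138), atz(s,T(220,150,170,160),138))
for n,p,q,z in [("rod",T(327,289,130,170),T(455,197,280,150),185),("mid",T(479,309,130,170),T(302,287,280,150),None),("end",T(616,321,130,170),T(167,290,280,150),None)]:
    for zz in ([185] if z else [125,135]): print(n,zz,atz(t,p,zz),atz(s,q,zz))
print("rodbase z50",atz(t,T(375,313,130,170),50),atz(s,T(413,480,280,150),50))
print("rack corners",[atz(t,T(*p,130,170),50).round(1) for p in [(313,242),(697,268),(688,408),(303,380)]])
print("base corners",[atz(t,T(*p,300,170),12).round(1) for p in [(115,307),(338,222),(455,520)]])
print("eye",atz(t,T(143,208,300,170),50),"obj",atz(t,T(300,118,300,170),36), "orange",atz(t,T(117,222,130,170),185),atz(s,T(686,272,280,150),185),"green",atz(t,T(361,534,130,170),185),atz(t,T(490,520,130,170),185))
```

```text
cap [ 515.38027229 -150.52081348  138.        ] [ 518.1247184  -151.19566291  138.        ]
rod 185 [539.10453232 177.28247458 185.        ] [540.36900475 176.62062944 185.        ]
mid 125 [535.32830625 124.30649572 125.        ] [519.36417583 122.2849132  125.        ]
mid 135 [534.5563042  123.29065864 135.        ] [535.90591715 121.87364827 135.        ]
end 125 [529.77521826  68.41500776 125.        ] [532.00708051  66.80637933 125.        ]
end 135 [529.05399883  67.91029472 135.        ] [548.24557192  67.72581017 135.        ]
rodbase z50 [539.87744632 177.53830432  50.        ] [544.45720598 177.14176426  50.        ]
rack corners [array([571.4, 205. ,  50. ]), array([557.9,  36.7,  50. ]), array([497. ,  41.3,  50. ]), array([510.9, 209.2,  50. ])]
base corners [array([542.2, -82.7,  12. ]), array([ 579.3, -184.9,   12. ]), array([ 443.8, -234.6,   12. ])]
eye [582.53962819 -92.88023966  50.        ] obj [ 623.58462492 -165.30596632   36.        ] orange [566.22790396 260.39050319 185.        ] [582.33818874 258.80167195 185.        ] green [444.59663182 164.13906927 185.        ] [449.59958042 114.37072183 185.        ]
```

```bash
cat >> h.py <<'E'
def delta(target,yaw=None):
    st=readout.read_state();M=R.from_euler('xyz',st['eef_rot']).as_matrix()
    print("pos",st['eef_pos'].round(1),"J",st['joints'].round(3),"gap",round(st['finger_gap'],1),"F",st['wrist_force'].round(1),"M",st['moment'].round(2),"t",round(st['clock'],2))
    print("toolx",M[:,0].round(3),"jaw yaw",round(np.arctan2(M[1,1],M[0,1]),3))
    print("tool shift mm",(M.T@(np.array(target)-st['eef_pos'])).round(1))
E
python3 -c "
from h import *
delta([516.5,-151,215])"
```

```text
pos [ 160.9 -525.9  205.4] J [-1.341  0.3    1.521 -0.     1.321 -0.067] gap 94.1 F [ 0.3 -1.2 -0.4] M [-0.02  0.02  0.04] t 0.45
toolx [-0.  0. -1.] jaw yaw -1.274
tool shift mm [  -9.6 -254.5 -449.7]
```

Request:
{"op": "apply_moves", "data": {"plan": [0, 0, 0, 0, -0.0255, -0.045, 100, 0, 0, 0, 0, -0.0255, -0.045, 100, 0, 0, 0, 0, -0.0255, -0.045, 100, 0, 0, 0, 0, -0.0255, -0.045, 100, 0, 0, 0, 0, -0.0255, -0.045, 100], "force": 20}}

```text
clock: 1.08
eef_pos: [339.7, -336.9, 205.6]
eef_rot: [2.021, 1.57, -0.824]
wrist_force: [-0.0, -0.7, 0.5]
finger_gap: 94.0
```

Request:
{"op": "apply_moves", "data": {"plan": [0, 0, 0, 0, -0.0255, -0.045, 100, 0, 0, 0, 0, -0.0255, -0.045, 100, 0, 0, 0, 0, -0.0255, -0.045, 100, 0, 0, 0, 0, -0.0255, -0.045, 100, 0, 0, 0, 0, -0.025, -0.045, 100]}}

```text
clock: 1.7
eef_pos: [517.8, -149.6, 205.6]
eef_rot: [2.384, 1.57, -0.461]
wrist_force: [0.3, -0.6, -0.1]
finger_gap: 94.3
```

Request:
{"op": "apply_moves", "data": {"plan": [0, 0, 0, 0, 0, 0, 60, 0, 0, 0, 0, 0, 0, 60]}}

```text
clock: 1.95
eef_pos: [516.4, -151.2, 205.3]
eef_rot: [-0.244, 1.57, -3.089]
wrist_force: [0.4, -0.9, 0.2]
finger_gap: 77.5
```

Run:
```python
from h import *
delta([516.5,-151,215])
st=readout.read_state();c=cams.camera("wrist");cv2.imwrite("pics/w1.png",c['image'][:,:,::-1])
print(proj(c,[[516.5,-151,138],[516.5,-151,112]],st))
```

```text
pos [ 516.4 -151.2  205.3] J [-0.353  0.274  1.555 -0.     1.313  0.921] gap 77.5 F [ 0.4 -0.9  0.2] M [-0.03 -0.01 -0.03] t 1.95
toolx [-0. -0. -1.] jaw yaw -1.274
tool shift mm [-9.7 -0.2 -0.2]
[[277.61868007 218.61850455]
 [277.65593168 210.32158919]]
```

View pics/w1.png

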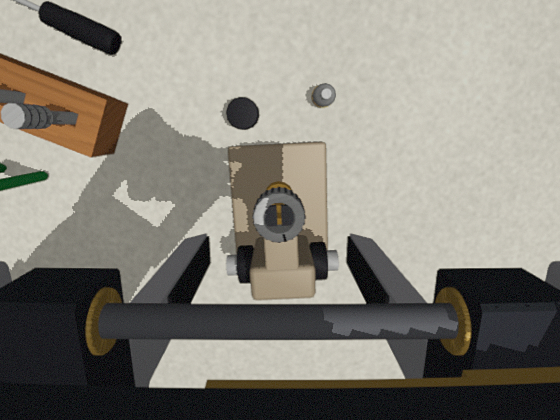

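Run:
```python
from h import *
st=readout.read_state();c=cams.camera("wrist")
im=c['image'][180:260,230:330,::-1];cv2.imwrite("pics/w1c.png",cv2.resize(im,None,fx=7,fy=7,interpolation=cv2.INTER_CUBIC))
```

```text
(no output)
```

View pics/w1c.png

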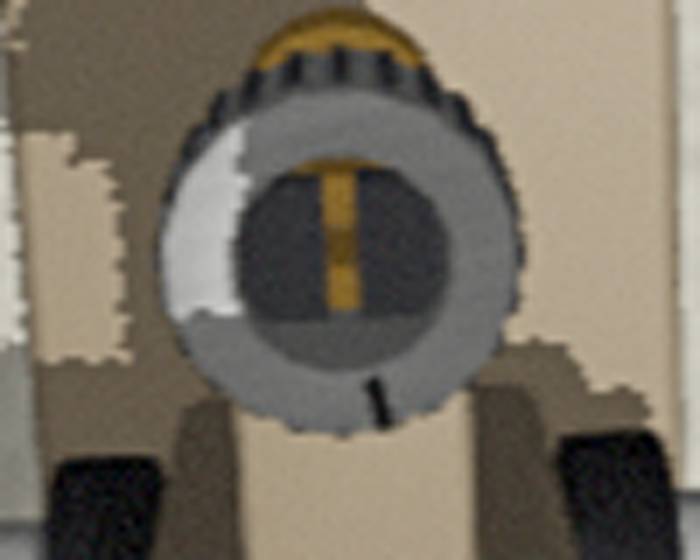

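Run:
```python
from h import *
st=readout.read_state();c=cams.camera("wrist")
p=atz(c,(278.3,216.8),138,st);print(p)
delta([p[0],p[1],117])
```

```text
[ 517.77146488 -151.69613526  138.        ]
pos [ 516.2 -151.9  205.6] J [-0.354  0.273  1.555 -0.     1.313  0.921] gap 65.6 F [ 0.2 -0.2  0.7] M [0.08 0.02 0.01] t 2.1
toolx [ 0. -0. -1.] jaw yaw -1.275
tool shift mm [88.6  0.3 -1.5]
```

Request:
{"op": "apply_moves", "data": {"plan": [0, 0, 0, 0.03, 0, -0.001, 60, 0, 0, 0, 0.03, 0, 0, 60, 0, 0, 0, 0.02, 0, 0, 60, 0, 0, 0, 0.008, 0, 0, 60, 0, 0, 0, 0, 0, 0, 60]}}

```text
clock: 2.72
eef_pos: [517.5, -151.1, 117.6]
eef_rot: [-0.629, 1.571, 2.808]
wrist_force: [0.1, -0.3, 1.0]
finger_gap: 56.2
```

Request:
{"op": "apply_moves", "data": {"plan": [0, 0, 0, 0, 0, 0, 30, 0, 0, 0, 0, 0, 0, 30, 0, 0, 0, 0, 0, 0, 30, 0, 0, 0, 0, 0, 0, 30], "force": 25}}

```text
clock: 3.22
eef_pos: [518.1, -151.2, 118.2]
eef_rot: [2.195, 1.569, -0.65]
wrist_force: [0.6, -6.2, 5.1]
finger_gap: 39.0
```

Run:
```python
from h import *
delta([517.3,-151.3,117])
st=readout.read_state();c=cams.camera("wrist");cv2.imwrite("pics/w2.png",c['image'][:,:,::-1])
```

```text
pos [ 518.1 -151.2  118.2] J [-3.520e-01  3.640e-01  1.649e+00 -1.000e-03  1.126e+00  9.230e-01] gap 39.0 F [ 0.6 -6.2  5.1] M [-0.98 -0.09 -0.04] t 3.23
toolx [ 0.001 -0.001 -1.   ] jaw yaw -1.274
tool shift mm [ 1.2 -0.2  0.8]
```

View pics/w2.png

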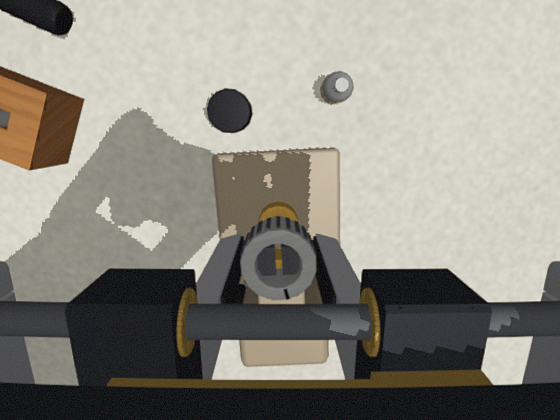

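Gripped: finger gap is 39 mm on the 40 mm cap. I'll turn it anticlockwise, which is negative about tool x because that axis points down.

Request:
{"op": "apply_moves", "data": {"plan": [0, 0, 0, 0, 0.0006, 0, 30, -0.12, 0, 0, 0, 0, 0, 30, -0.12, 0, 0, 0, 0, 0, 30, -0.12, 0, 0, 0, 0, 0, 30]}}

```text
clock: 3.78
eef_pos: [517.8, -150.7, 118.1]
eef_rot: [-2.272, 1.57, 1.53]
wrist_force: [-4.4, 3.0, 9.5]
finger_gap: 39.2
```

Run:
```python
from h import *
delta([517.3,-151.3,117])
st=readout.read_state();c=cams.camera("wrist");cv2.imwrite("pics/w3.png",c['image'][:,:,::-1])
```

```text
pos [ 517.8 -150.7  118.1] J [-3.520e-01  3.650e-01  1.649e+00  1.000e-03  1.128e+00  5.580e-01] gap 39.2 F [-4.4  3.   9.5] M [ 0.61  0.81 -0.17] t 3.77
toolx [ 0.     0.001 -1.   ] jaw yaw -0.91
tool shift mm [1.1 0.1 0.8]
```

View pics/w3.png

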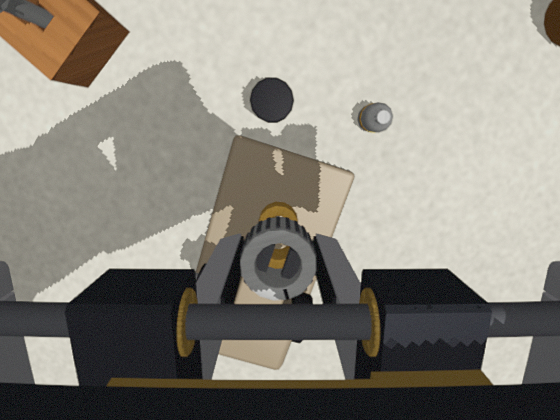

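The index mark at about (286,293) stays fixed relative to the gripper, and the jaw gap is widening. I'll continue.

Request:
{"op": "apply_moves", "data": {"plan": [-0.12, 0, 0, 0, 0, 0, 30, -0.12, 0, 0, 0, 0, 0, 30, -0.12, 0, 0, 0, 0, 0, 30, -0.12, 0, 0, 0, 0, 0, 30, -0.12, 0, 0, 0, 0, 0, 30]}}

```text
clock: 4.45
eef_pos: [517.0, -150.2, 118.1]
eef_rot: [-1.995, 1.568, 2.408]
wrist_force: [-11.1, 7.2, 14.8]
finger_gap: 38.5
```

Run:
```python
from h import *
delta([517.3,-151.3,117])
```

```text
pos [ 517.  -150.2  118.1] J [-3.51e-01  3.64e-01  1.65e+00  1.00e-03  1.13e+00 -4.20e-02] gap 38.5 F [-11.1   7.2  14.8] M [ 1.32  2.19 -0.09] t 4.45
toolx [-0.002  0.002 -1.   ] jaw yaw -0.31
tool shift mm [1.1 0.6 1. ]
```

Request:
{"op": "apply_moves", "data": {"plan": [-0.08, 0, 0, 0, 0, 0, 30, -0.08, 0, 0, 0, 0, 0, 30]}}

```text
clock: 4.7
eef_pos: [516.8, -150.0, 118.1]
eef_rot: [-2.118, 1.567, 2.443]
wrist_force: [-13.0, 11.7, 14.8]
finger_gap: 39.1
```

Run:
```python
from h import *
delta([517.3,-151.3,117])
st=readout.read_state();c=cams.camera("wrist");cv2.imwrite("pics/w4.png",c['image'][:,:,::-1])
```

```text
pos [ 516.8 -150.   118.1] J [-3.510e-01  3.640e-01  1.650e+00  1.000e-03  1.131e+00 -2.000e-01] gap 39.1 F [-13.   11.7  14.8] M [ 2.28  2.43 -0.84] t 4.7
toolx [-0.003  0.002 -1.   ] jaw yaw -0.152
tool shift mm [1.1 0.7 1.2]
```

View pics/w4.png

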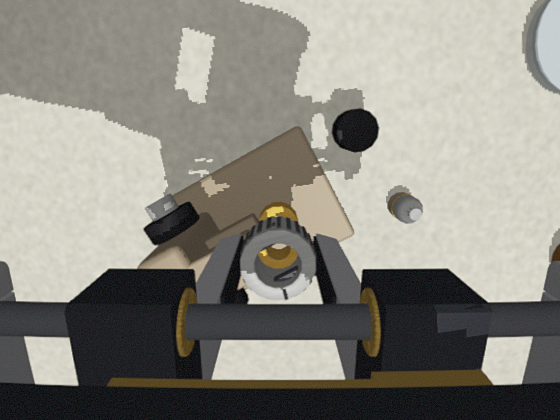

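The moment jumped to -0.84 N m, so this looks like the stop. One more small nudge to confirm.

Request:
{"op": "apply_moves", "data": {"plan": [-0.08, 0, 0, 0, 0, 0, 30, -0.04, 0, 0, 0, 0, 0, 30]}}

```text
clock: 5.0
eef_pos: [516.5, -150.1, 117.7]
eef_rot: [-2.154, 1.567, 2.525]
wrist_force: [-12.7, 5.0, 11.8]
finger_gap: 39.5
```

Run:
```python
from h import *
delta([517.3,-151.3,117])
st=readout.read_state();c=cams.camera("wrist");im=c['image'][190:310,220:340,::-1]
cv2.imwrite("pics/w5.png",cv2.resize(im,None,fx=5,fy=5,interpolation=cv2.INTER_CUBIC))
```

```text
pos [ 516.5 -150.1  117.7] J [-3.510e-01  3.650e-01  1.650e+00  1.000e-03  1.131e+00 -3.190e-01] gap 39.5 F [-12.7   5.   11.8] M [ 0.95  2.34 -0.7 ] t 5.0
toolx [-0.004  0.002 -1.   ] jaw yaw -0.033
tool shift mm [0.7 0.8 1.2]
```

View pics/w5.png

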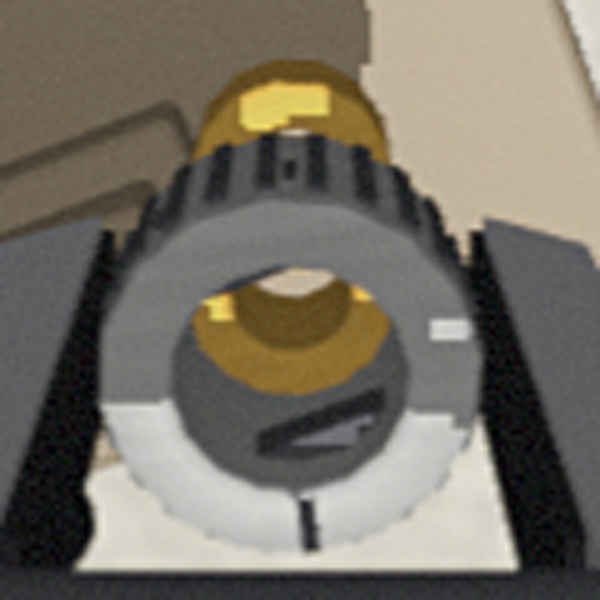

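The cap slips in the pads at the stop: the moment holds at 0.7–0.8 N m and the mark has shifted about 5 px. The bore is clear between the parted jaws. I'll release and retreat.

Request:
{"op": "apply_moves", "data": {"plan": [0, 0, 0, 0, 0, 0, 70, 0, 0, 0, 0, 0, 0, 70, 0, 0, 0, 0, 0, 0, 70, 0, 0, 0, -0.04, 0, 0, 70, 0, 0, 0, -0.05, 0, 0, 70]}}

```text
clock: 5.68
eef_pos: [517.4, -151.1, 207.8]
eef_rot: [-1.92, 1.569, 2.758]
wrist_force: [1.4, -0.1, 0.6]
finger_gap: 65.8
```

Request:
{"op": "apply_moves", "data": {"plan": [0, 0, 0, -0.01, 0, 0, 70, 0, 0, 0, 0, 0, 0, 70]}}

```text
clock: 5.92
eef_pos: [517.9, -151.3, 217.3]
eef_rot: [1.32, 1.57, -0.285]
wrist_force: [-0.8, -0.4, -0.7]
finger_gap: 65.7
```

Run:
```python
from h import *
delta([540,177,215])
st=readout.read_state();c=cams.camera("wrist");im=c['image'][160:280,220:340,::-1]
cv2.imwrite("pics/w6.png",cv2.resize(im,None,fx=5,fy=5,interpolation=cv2.INTER_CUBIC))
for p in [(516.5,-151),(517.5,-151)]: print(proj(c,[[*p,138],[*p,112],[*p,64]],st))
```

```text
pos [ 517.9 -151.3  217.3] J [-0.352  0.267  1.535  0.     1.339 -0.318] gap 65.7 F [-0.8 -0.4 -0.7] M [-0.01 -0.05  0.03] t 5.92
toolx [ 0. -0. -1.] jaw yaw -0.034
tool shift mm [   2.3   10.9 -328.8]
[[275.19731573 213.90822962]
 [275.4562872  206.38215381]
 [275.83306068 195.43832606]]
[[276.451599   213.86722251]
 [276.60208503 206.34445593]
 [276.82101453 195.40553285]]
```

View pics/w6.png

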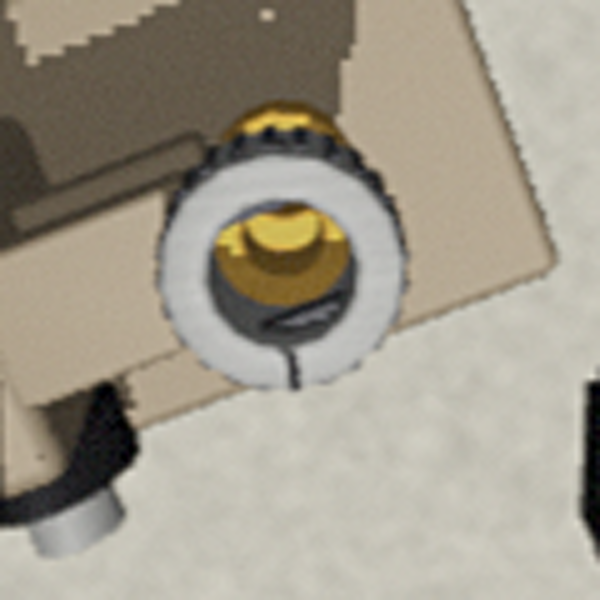

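The cap is wide open, with its rim centre at about (276,214). That gives (517.4, -151.1), which agrees with the earlier fixes. Now to the rod.

Request:
{"op": "apply_moves", "data": {"plan": [0, 0, 0, 0, 0.002, -0.055, 70, 0, 0, 0, 0, 0.002, -0.055, 70, 0, 0, 0, 0, 0.002, -0.055, 70, 0, 0, 0, 0, 0.002, -0.055, 70, 0, 0, 0, 0, 0.0015, -0.055, 70]}}

```text
clock: 6.6
eef_pos: [536.1, 125.0, 215.7]
eef_rot: [-1.371, 1.568, -2.976]
wrist_force: [1.1, -0.2, 0.5]
finger_gap: 65.7
```

Request:
{"op": "apply_moves", "data": {"plan": [0, 0, 0, 0, 0.0015, -0.054, 70, 0, 0, 0, 0, 0, 0, 70, 0, 0, 0, 0, 0, 0, 70]}}

```text
clock: 6.98
eef_pos: [539.7, 176.8, 216.1]
eef_rot: [-1.21, 1.569, -2.815]
wrist_force: [-0.5, 0.4, -0.1]
finger_gap: 65.4
```

Run:
```python
from h import *
delta([540,177,150])
st=readout.read_state();c=cams.camera("wrist");im=c['image'][110:310,180:380,::-1]
cv2.imwrite("pics/w7.png",cv2.resize(im,None,fx=3,fy=3,interpolation=cv2.INTER_CUBIC))
for p in [(540,177),(541,177)]: print(proj(c,[[*p,185],[*p,150],[*p,50]],st))
```

```text
pos [539.7 176.8 216.1] J [ 0.252  0.333  1.452 -0.     1.358  0.286] gap 65.4 F [-0.5  0.4 -0.1] M [-0.03 -0.08 -0.08] t 6.97
toolx [-0.002 -0.001 -1.   ] jaw yaw -0.034
tool shift mm [66.1  0.4 -0.3]
[[277.29865677 232.40684398]
 [277.53333515 218.2516946 ]
 [277.95354877 192.91090924]]
[[278.82017897 232.35943297]
 [278.851333   218.20999535]
 [278.90674236 192.8799663 ]]
```

View pics/w7.png

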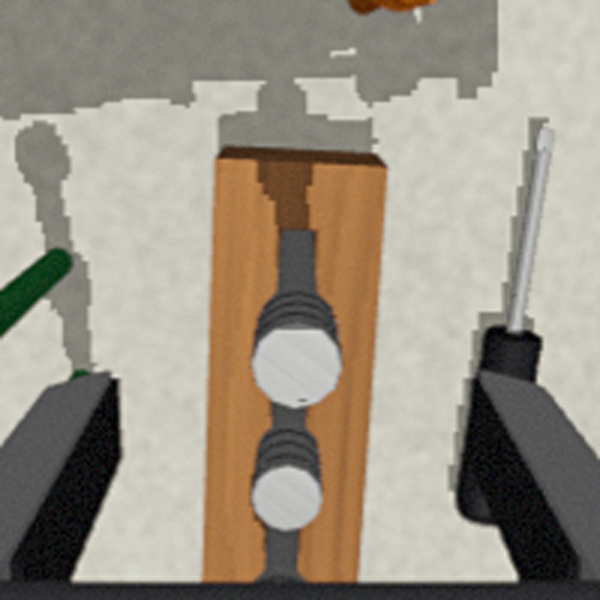

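Request:
{"op": "apply_moves", "data": {"plan": [0, 0, 0, 0.02, 0.001, -0.0005, 70, 0, 0, 0, 0.025, 0, 0, 70, 0, 0, 0, 0.016, 0, 0, 70, 0, 0, 0, 0.005, 0, 0, 70, 0, 0, 0, 0, 0, 0, 70]}}

```text
clock: 7.65
eef_pos: [541.3, 177.4, 151.8]
eef_rot: [1.835, 1.57, 0.23]
wrist_force: [-0.3, 0.3, 0.6]
finger_gap: 66.0
```

Request:
{"op": "apply_moves", "data": {"plan": [0, 0, 0, 0, 0, 0, 0, 0, 0, 0, 0, 0, 0, 0, 0, 0, 0, 0, 0, 0, 0, 0, 0, 0, 0, 0, 0, 0, 0, 0, 0, 0, 0, 0, 0], "force": 30}}

```text
clock: 8.28
eef_pos: [541.0, 177.7, 151.5]
eef_rot: [-1.692, 1.571, 2.987]
wrist_force: [0.0, -0.0, 0.6]
finger_gap: 19.5
```

Run:
```python
from h import *
delta([540,177,150])
st=readout.read_state();c=cams.camera("wrist");im=c['image']
cv2.imwrite("pics/w8.png",im[:,:,::-1])
```

```text
pos [541.  177.7 151.5] J [0.253 0.391 1.528 0.    1.222 0.287] gap 19.5 F [ 0.  -0.   0.6] M [-0.04  0.09  0.03] t 8.28
toolx [-0.  0. -1.] jaw yaw -0.034
tool shift mm [ 1.5 -1.   0.7]
```

View pics/w8.png

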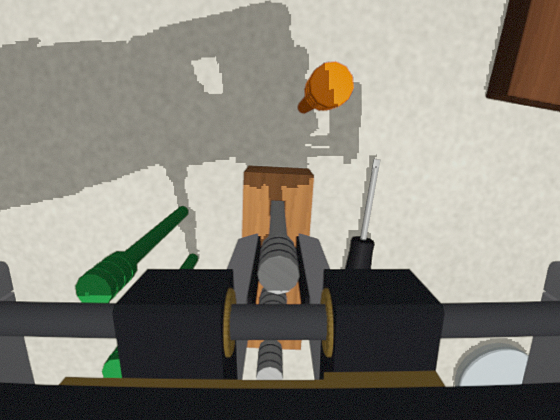

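Request:
{"op": "apply_moves", "data": {"plan": [0, 0, 0, -0.01, 0, 0, 0, 0, 0, 0, -0.03, 0, 0, 0, 0, 0, 0, -0.04, 0, 0, 0, 0, 0, 0, -0.04, 0, 0, 0, 0, 0, 0, -0.03, 0, 0, 0], "force": 45}}

```text
clock: 8.95
eef_pos: [541.1, 177.7, 304.0]
eef_rot: [1.868, 1.569, 0.263]
wrist_force: [0.1, -0.2, -2.3]
finger_gap: 19.5
```

Request:
{"op": "apply_moves", "data": {"plan": [0, 0, 0, -0.004, 0, 0, 0, 0, 0, 0, 0, 0, 0, 0]}}

```text
clock: 9.2
eef_pos: [540.9, 177.6, 304.5]
eef_rot: [-1.351, 1.57, -2.955]
wrist_force: [0.0, 0.1, -1.5]
finger_gap: 19.0
```

Run:
```python
from h import *
delta([517.4,-151.1,305])
c=cams.camera("scene");im=c['image'];cv2.imwrite("pics/s1.png",im[:,:,::-1])
```

```text
pos [540.9 177.6 304.5] J [0.253 0.292 1.304 0.    1.546 0.287] gap 19.0 F [ 0.   0.1 -1.5] M [-0.04 -0.09  0.01] t 9.2
toolx [-0.001 -0.    -1.   ] jaw yaw -0.034
tool shift mm [ -0.4 -12.3 329.3]
```

View pics/s1.png

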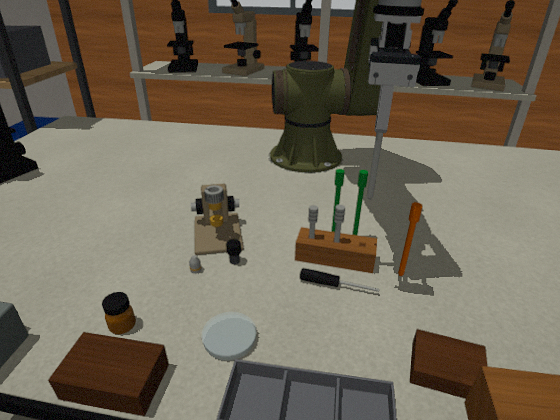

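The rod is held clear, with its tip at scene (373,196), and the short rods are still in the rack. I'll carry it over the cap.

Request:
{"op": "apply_moves", "data": {"plan": [0, 0, 0, 0, -0.001, 0.03, 0, 0, 0, 0, 0, -0.002, 0.045, 0, 0, 0, 0, 0, -0.002, 0.045, 0, 0, 0, 0, 0, -0.002, 0.045, 0, 0, 0, 0, 0, -0.002, 0.045, 0]}}

```text
clock: 9.88
eef_pos: [524.3, -33.3, 304.1]
eef_rot: [-1.646, 1.569, 3.033]
wrist_force: [-0.3, 0.1, -1.3]
finger_gap: 19.2
```

Request:
{"op": "apply_moves", "data": {"plan": [0, 0, 0, 0, -0.001, 0.045, 0, 0, 0, 0, 0, -0.001, 0.035, 0, 0, 0, 0, 0, -0.001, 0.025, 0, 0, 0, 0, 0, -0.0003, 0.0143, 0, 0, 0, 0, 0, 0, 0, 0]}}

```text
clock: 10.5
eef_pos: [517.4, -151.3, 304.7]
eef_rot: [-1.936, 1.569, 2.742]
wrist_force: [0.2, 1.0, -1.3]
finger_gap: 19.2
```

Request:
{"op": "apply_moves", "data": {"plan": [0, 0, 0, 0, 0, 0, 0, 0, 0, 0, 0, 0, 0, 0]}}

```text
clock: 10.75
eef_pos: [517.7, -150.3, 305.5]
eef_rot: [2.216, 1.571, 0.612]
wrist_force: [0.3, -0.3, -1.6]
finger_gap: 19.6
```

Run:
```python
from h import *
delta([517.4,-151.1,305])
st=readout.read_state();c=cams.camera("wrist");cv2.imwrite("pics/w9.png",cv2.resize(c['image'][110:290,190:370,::-1],None,fx=3.3,fy=3.3,interpolation=cv2.INTER_CUBIC))
c=cams.camera("scene");im=c['image'][80:260,150:290,::-1];cv2.imwrite("pics/s2.png",cv2.resize(im,None,fx=3.3,fy=3.3,interpolation=cv2.INTER_CUBIC))
```

```text
pos [ 517.7 -150.3  305.5] J [-0.35   0.219  1.392  0.     1.53  -0.317] gap 19.6 F [ 0.3 -0.3 -1.6] M [-0.02 -0.01 -0.  ] t 10.75
toolx [ 0.  0. -1.] jaw yaw -0.033
tool shift mm [ 0.5 -0.3  0.8]
```

View pics/w9.png

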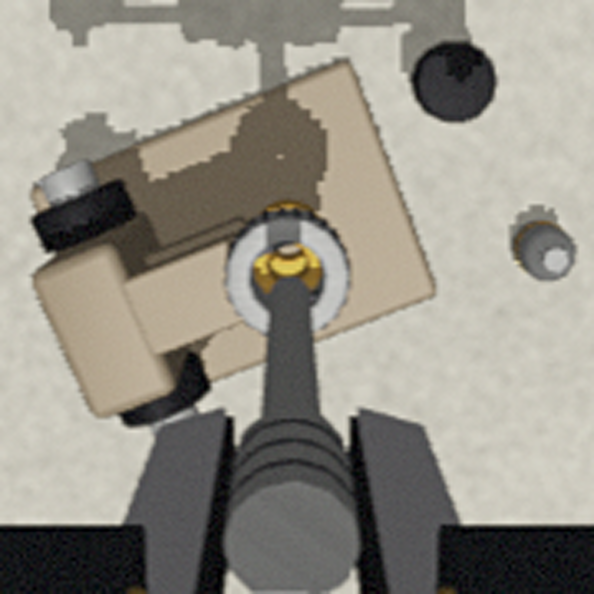

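View pics/s2.png

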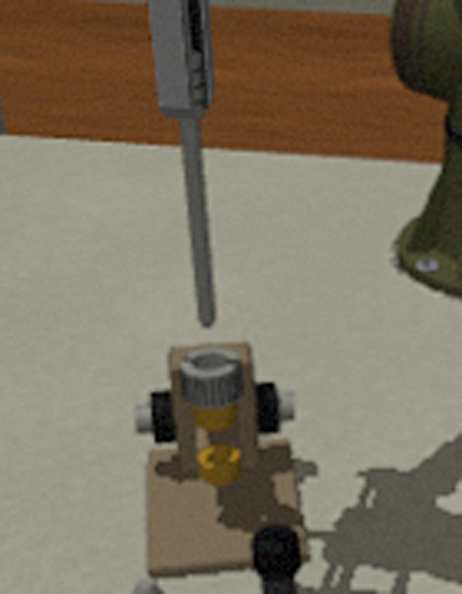

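Run:
```python
from h import *
st=readout.read_state();c=cams.camera("wrist");a=cv2.resize(c['image'][165:225,240:315,::-1],None,fx=8,fy=8,interpolation=cv2.INTER_CUBIC);cv2.imwrite("pics/w10.png",a)
print(st['eef_pos'])
P=lambda x,y:[[x,y,138],[x,y,163.5],[x,y,168.5]]
print(proj(c,P(517.5,-151),st))
c=cams.camera("scene");im=c['image'][155:215,185:240,::-1];cv2.imwrite("pics/s3.png",cv2.resize(im,None,fx=10,fy=10,interpolation=cv2.INTER_CUBIC))
print(proj(c,P(517.5,-151)),proj(c,P(517.5,-150)))
```

```text
[ 517.68557696 -150.48608383  305.52379083]
[[277.1579841  193.46672315]
 [277.07224841 198.49269761]
 [277.05389615 199.56869073]]
[[213.77577376 189.47016334]
 [212.8124811  179.01619456]
 [212.62039318 176.92608127]] [[214.21902581 189.51095505]
 [213.26284112 179.05580634]
 [213.0721703  176.96544839]]
```

View pics/w10.png

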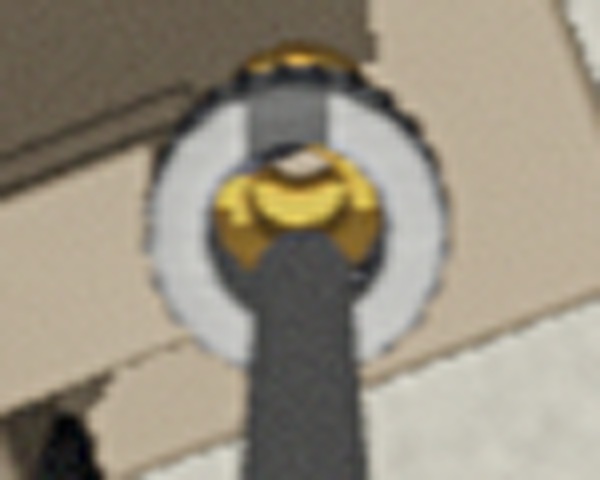

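View pics/s3.png

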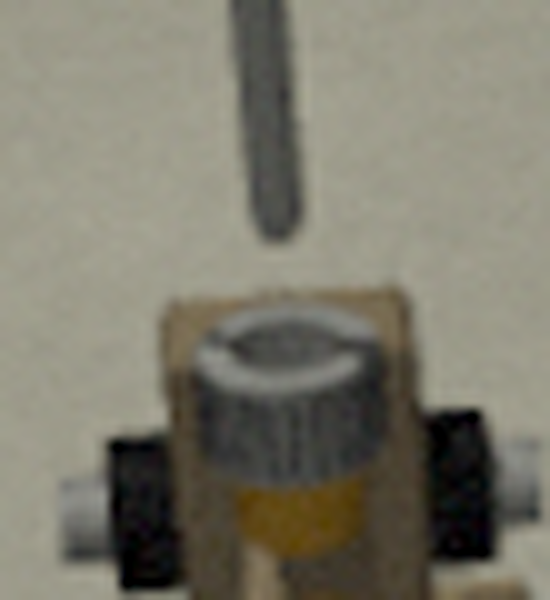

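Wrist view: the tip is about 0.5 px (0.5 mm) to +y of the rim centre. I'll correct that, then turn the tool about a quarter turn to measure the other axis with the same accurate camera.

Request:
{"op": "apply_moves", "data": {"plan": [0.15, 0, 0, 0, 0, 0, 0, 0.15, 0, 0, 0, 0, 0, 0, 0.15, 0, 0, 0, 0, 0, 0, 0.15, 0, 0, 0, 0, 0, 0, 0.15, 0, 0, 0, 0, 0, 0]}}

```text
clock: 11.58
eef_pos: [517.6, -150.9, 305.4]
eef_rot: [-2.65, 1.571, 1.274]
wrist_force: [-0.1, 0.9, -1.6]
finger_gap: 19.8
```

Request:
{"op": "apply_moves", "data": {"plan": [0.15, 0, 0, 0, 0, 0, 0, 0.15, 0, 0, 0, 0, 0, 0, 0.15, 0, 0, 0, 0, 0, 0, 0.15, 0, 0, 0, 0, 0, 0, 0.15, 0, 0, 0, 0, 0, 0]}}

```text
clock: 12.2
eef_pos: [517.6, -150.9, 305.5]
eef_rot: [-2.671, 1.571, 0.503]
wrist_force: [0.3, -0.4, -0.8]
finger_gap: 19.6
```

Request:
{"op": "apply_moves", "data": {"plan": [0, 0, 0, 0, 0, 0.0005, 0, 0, 0, 0, 0, 0, 0, 0]}}

```text
clock: 12.45
eef_pos: [517.1, -151.0, 305.5]
eef_rot: [-2.673, 1.571, 0.509]
wrist_force: [-0.3, -0.2, -0.8]
finger_gap: 19.4
```

Run:
```python
from h import *
delta([517.4,-151.1,305])
st=readout.read_state();c=cams.camera("wrist");a=cv2.resize(c['image'][165:225,240:315,::-1],None,fx=8,fy=8,interpolation=cv2.INTER_CUBIC);cv2.imwrite("pics/w11.png",a)
c=cams.camera("scene");im=c['image'][155:215,185:240,::-1];cv2.imwrite("pics/s4.png",cv2.resize(im,None,fx=10,fy=10,interpolation=cv2.INTER_CUBIC))
```

```text
pos [ 517.1 -151.   305.5] J [-0.352  0.219  1.393  0.     1.53   1.178] gap 19.4 F [-0.3 -0.2 -0.8] M [-0.05  0.05 -0.02] t 12.45
toolx [ 0.  0. -1.] jaw yaw -1.531
tool shift mm [ 0.5  0.1 -0.3]
```

View pics/w11.png

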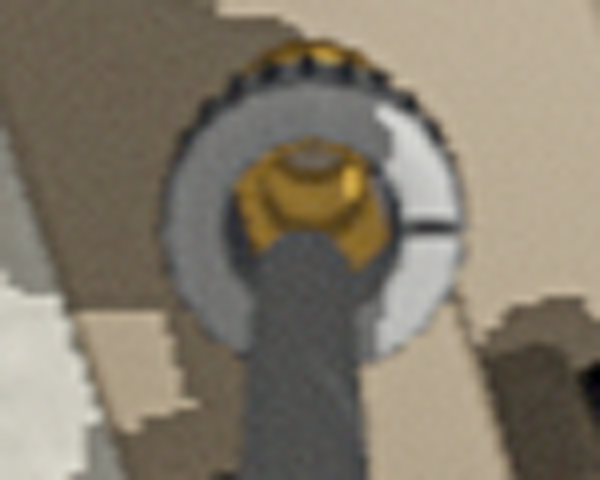

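View pics/s4.png

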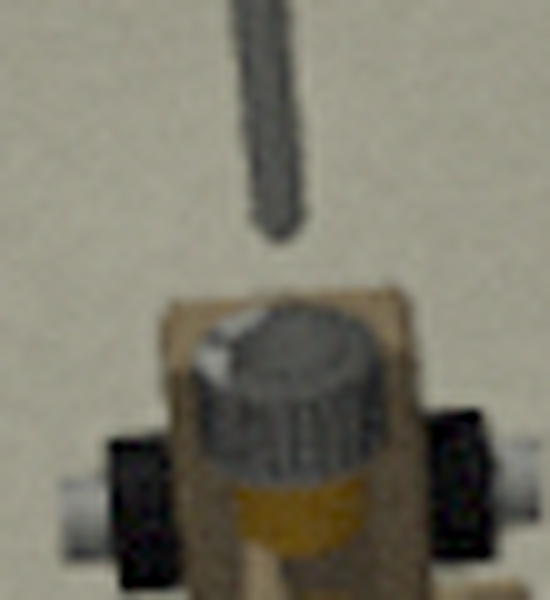

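Here the rim centre is about 1 px to +y of the rod line, roughly 0.9 mm. I'll correct that and descend into the cap.

Request:
{"op": "apply_moves", "data": {"plan": [0, 0, 0, 0, 0.0008, 0, 0, 0, 0, 0, 0.015, 0, 0, 0, 0, 0, 0, 0.015, 0, 0, 0, 0, 0, 0, 0.01, 0, 0, 0, 0, 0, 0, 0, 0, 0, 0]}}

```text
clock: 13.18
eef_pos: [516.8, -151.7, 264.5]
eef_rot: [-0.383, 1.569, 2.796]
wrist_force: [-0.3, 0.5, -1.5]
finger_gap: 19.3
```

Run:
```python
from h import *
delta([517.4,-151.8,170])
st=readout.read_state();c=cams.camera("wrist");a=cv2.resize(c['image'][165:240,240:315,::-1],None,fx=8,fy=8,interpolation=cv2.INTER_CUBIC);cv2.imwrite("pics/w12.png",a)
c=cams.camera("scene");im=c['image'][155:215,185:240,::-1];cv2.imwrite("pics/s5.png",cv2.resize(im,None,fx=10,fy=10,interpolation=cv2.INTER_CUBIC))
```

```text
pos [ 516.8 -151.7  264.5] J [-0.354  0.237  1.464 -0.     1.443  1.18 ] gap 19.3 F [-0.3  0.5 -1.5] M [ 0.   -0.02  0.06] t 13.18
toolx [-0.002  0.001 -1.   ] jaw yaw -1.534
tool shift mm [94.5  0.1 -0.7]
```

View pics/w12.png

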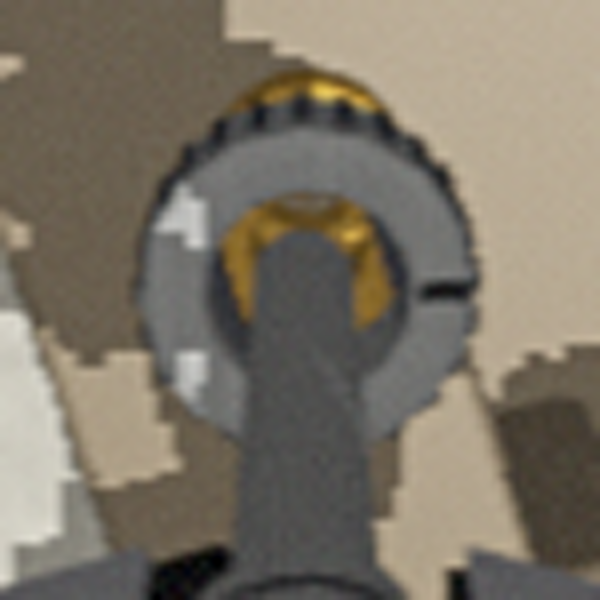

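View pics/s5.png

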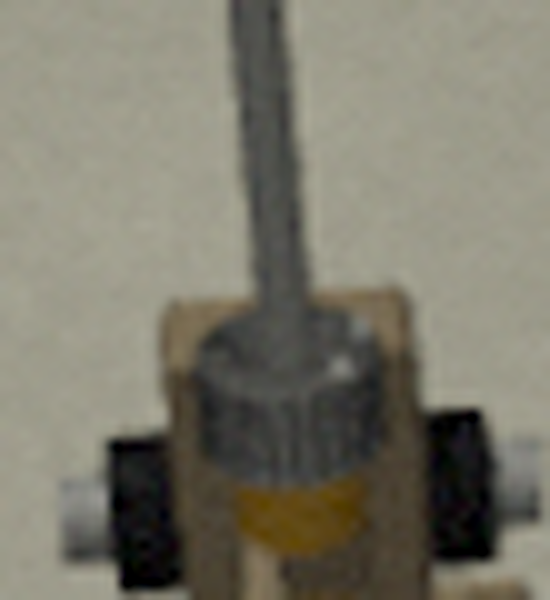

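The tip is inside the cap at about z 123, centred within about 0.3 mm with no contact force. Now easing into the upper bush.

Request:
{"op": "apply_moves", "data": {"plan": [0, 0, 0, 0.006, 0.0002, 0, 0, 0, 0, 0, 0.004, 0, 0, 0, 0, 0, 0, 0.004, 0, 0, 0, 0, 0, 0, 0.004, 0, 0, 0]}}

```text
clock: 13.78
eef_pos: [517.1, -152.1, 247.2]
eef_rot: [-0.292, 1.571, 2.887]
wrist_force: [-0.9, 0.5, -1.1]
finger_gap: 19.3
```

```bash
python3 -c "
from h import *
delta([517.1,-151.8,171.5])"
```

```text
pos [ 517.1 -152.1  247.2] J [-0.354  0.246  1.492 -0.     1.404  1.18 ] gap 19.3 F [-0.9  0.5 -1.1] M [ 0.04  0.06 -0.02] t 13.78
toolx [-0.  0. -1.] jaw yaw -1.534
tool shift mm [75.7 -0.3 -0. ]
```

Request:
{"op": "apply_moves", "data": {"plan": [0, 0, 0, 0.008, 0, 0, 0, 0, 0, 0, 0.008, 0, 0, 0, 0, 0, 0, 0.008, 0, 0, 0, 0, 0, 0, 0.008, 0, 0, 0, 0, 0, 0, 0.004, 0, 0, 0]}}

```text
clock: 14.4
eef_pos: [517.0, -152.0, 210.8]
eef_rot: [-0.329, 1.57, 2.849]
wrist_force: [-1.2, -0.5, -0.1]
finger_gap: 19.3
```

Run:
```python
from h import *
delta([517.1,-151.8,171.5])
c=cams.camera("scene");im=c['image'][155:235,185:240,::-1];cv2.imwrite("pics/s6.png",cv2.resize(im,None,fx=7,fy=7,interpolation=cv2.INTER_CUBIC))
```

```text
pos [ 517.  -152.   210.8] J [-0.354  0.271  1.545 -0.     1.326  1.18 ] gap 19.3 F [-1.2 -0.5 -0.1] M [ 0.02  0.01 -0.04] t 14.4
toolx [-0.001  0.    -1.   ] jaw yaw -1.534
tool shift mm [39.3 -0.2 -0.2]
```

View pics/s6.png

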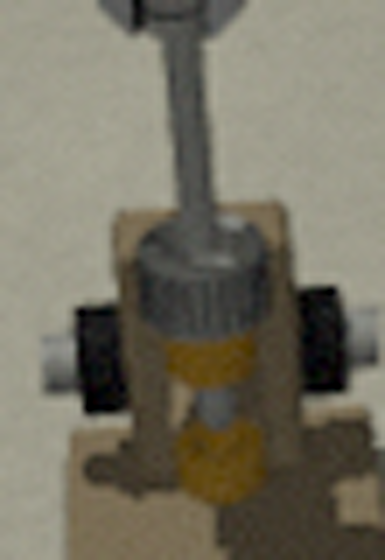

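The rod shows between the bushes with its tip at about z 69 and no load. Now into the lower bush.

Request:
{"op": "apply_moves", "data": {"plan": [0, 0, 0, 0.005, 0, 0, 0, 0, 0, 0, 0.005, 0, 0, 0, 0, 0, 0, 0.005, 0, 0, 0, 0, 0, 0, 0, 0, 0, 0]}}

```text
clock: 14.95
eef_pos: [517.0, -152.0, 196.0]
eef_rot: [-0.403, 1.57, 2.776]
wrist_force: [0.6, -0.5, -0.8]
finger_gap: 19.3
```

```bash
python3 -c "
from h import *
delta([517.1,-151.8,171.5])"
```

```text
pos [ 517. -152.  196.] J [-0.354  0.283  1.565  0.     1.294  1.18 ] gap 19.3 F [ 0.6 -0.5 -0.8] M [0.04 0.05 0.03] t 14.95
toolx [-0.001  0.    -1.   ] jaw yaw -1.534
tool shift mm [24.5 -0.2 -0.2]
```

Request:
{"op": "apply_moves", "data": {"plan": [0, 0, 0, 0.006, 0, 0, 0, 0, 0, 0, 0.006, 0, 0, 0, 0, 0, 0, 0.006, 0, 0, 0, 0, 0, 0, 0.006, 0, 0, 0, 0, 0, 0, 0, 0, 0, 0]}}

```text
clock: 15.58
eef_pos: [516.9, -152.0, 171.9]
eef_rot: [-0.369, 1.57, 2.81]
wrist_force: [-0.2, 0.1, -2.0]
finger_gap: 19.5
```

Request:
{"op": "apply_moves", "data": {"plan": [0, 0, 0, 0, 0, 0, 0, 0, 0, 0, 0, 0, 0, 0]}}

```text
clock: 15.82
eef_pos: [517.2, -152.1, 172.7]
eef_rot: [2.812, 1.57, -0.293]
wrist_force: [0.7, -1.0, -1.0]
finger_gap: 19.3
```

Run:
```python
from h import *
delta([517.1,-151.8,171.5])
st=readout.read_state()
c=cams.camera("scene");im=c['image'][150:290,160:260,::-1];cv2.imwrite("pics/s7.png",cv2.resize(im,None,fx=4.2,fy=4.2,interpolation=cv2.INTER_CUBIC))
print(proj(c,[[517,-152,z] for z in (48,30,12,170)]))
c=cams.camera("wrist");cv2.imwrite("pics/w13.png",c['image'][:,:,::-1])
```

```text
pos [ 517.2 -152.1  172.7] J [-0.354  0.304  1.594  0.     1.243  1.18 ] gap 19.3 F [ 0.7 -1.  -1. ] M [ 0.05 -0.    0.01] t 15.82
toolx [ 0. -0. -1.] jaw yaw -1.534
tool shift mm [ 1.2 -0.3  0.1]
[[216.61470355 223.63093214]
 [217.22018077 230.04736981]
 [217.81412879 236.32522908]
 [212.18406158 176.15152548]]
```

View pics/s7.png

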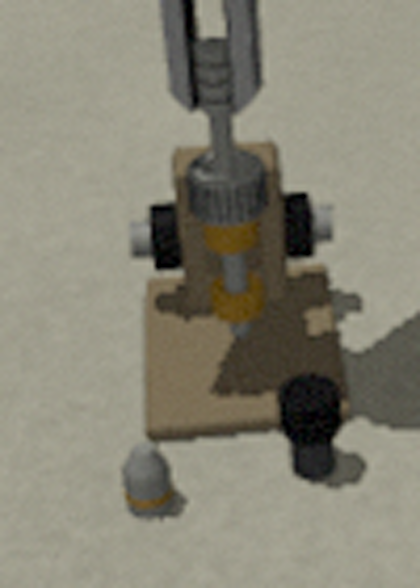

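View pics/w13.png

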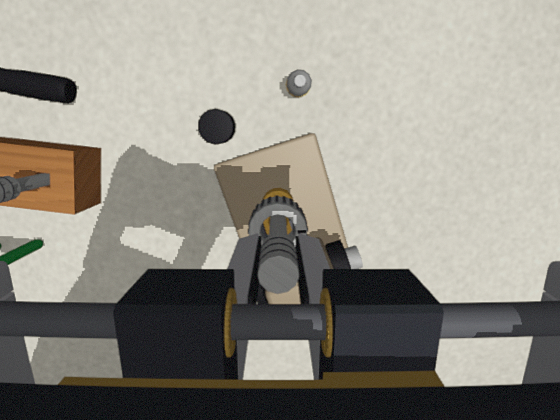

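The tip shows below the lower bush at scene y≈229, and z = 30 predicts 230. The eyepiece, objective and short rods are in place, and the wrist load is only the rod's weight. Handing in.

```bash
python3 -c "
from cell import ticket
print(ticket.sign_off())"
```

```text
the job is handed in; nothing more can be done
None
```

The job is done and handed in at about 16 s of the 64 s allowed. No verdict was reported.

- **Cap:** I turned it anticlockwise by about 1.1–1.2 rad. At the stop the twisting moment jumped to about 0.8 N m and the cap began to slip in the pads. The wrist pictures then showed the jaws parted and the bore clear.
- **Rod:** I took the longest steel rod from the rack and centred it over the cap using two wrist views about a quarter turn apart. It went down through both bushes with no noticeable contact force.
- **Final state:** The rod is still held by its head (19.3 mm gap) and spans both bushes. From the arm position its tip is at about z = 31 mm; the scene camera agrees with 30 mm within about a pixel (target 30 mm). The wrist force is only about 1–2 N, so the rod is not resting on anything.
- **Other objects:** The eyepiece and objective are still standing in the last pictures. Both short rods were in the rack in the picture taken after the lift, and I did not touch them afterwards.
- **Disagreement between checks:** Before insertion, the scene camera's reading of the sideways offset along y differed from the wrist camera's by about 1 mm. I went with the wrist camera, and the contact-free insertion bore that out.

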